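Select channel 6 on the gauge readout and zero it

TASK

Zero channel 6 on the bench gauge readout: with a fingertip, push the selector lever round clockwise, click by click, to its sixth position (the position beside the raised bar is the first) without letting it go past, then press the round key beside it once it is there and let go. Do not squeeze the lever between the fingers, and leave the rings, cap and nuts standing round the unit where they are, neither lifted nor pushed about.

Things in the scene. Friction and masses are not known exactly. Their poses are not given: they have to be found in the camera images.
- readout: Gauge readout: low grey box with an aluminium top plate, fixed to the bench, 150 (x) by 210 (y) mm, top plate 50 mm above the bench. Origin at the centre of its underside; x points from its front (robot's side) to its back, y to its left, z up. On top: the selector at x 0, y +30 mm; the round key at x -35, y -66 mm; a flush dark display at x +40, y -66 mm.
- selector (a joint): Selector angle, rad, growing clockwise seen from above: 0 at the first position, 0.524 more per click, so 2.618 at the sixth and 3.665 at the eighth and last. It starts in one of positions 1 to 4. Sprung detents: past half-way between two positions it snaps on to the next, short of that it springs back; the push needed is some 3 N at 36 mm from the axis.
- selector_axis (a point): Point on the selector's vertical axis, 30 mm above the top plate (about the hub's top). The selector is a skirt disc 48 mm across and 5 mm high, a hub 28 mm across and 31 mm high, and one straight pointer lever. This point's x axis points along the lever from the axis to the tip and turns with it.
- lever_tip (a point): Middle of the lever's outer end, 52 mm from the selector's axis, 20 mm above the top plate; turns with it. The lever is a black bar 14 mm thick with a white rib along its middle; its side faces stand from 7 to 29 mm above the top plate (rib to 32 mm) and reach from the hub to 50 mm from the axis.
- lever_trailing_side: The half of the lever on its anticlockwise side: the face to push for turning clockwise. Its origin lies on the selector's axis, at the level of the top plate.
- lever_leading_side: The half of the lever on its clockwise side. Its origin lies on the selector's axis, at the level of the top plate. Touching both sides of the lever at once counts as squeezing it.
- zero_key_top (a point): Centre of the top face of the round key, 30 mm across, in a low housing on the readout's top; pressed straight down.
- zero_key (a joint): Travel of the key in m: 0 up, 0.006 fully down; a spring returns it. Fully down takes about 5 N; it counts as pressed from 0.004.
- setting_ring3: Setting ring, 65 mm across, 23 mm high, loose, beside the readout. Origin at the centre of its underside.
- setting_ring1: Setting ring, 58 mm across, 20 mm high, loose, behind the readout. Origin at the centre of its underside.
- setting_ring2: Plain setting ring, 49 mm across, 17 mm high, loose, to the right of the readout. Origin at the centre of its underside.
- centre_cap1: Wheel centre cap, 60 mm across, 14 mm high, loose, behind the readout. Origin at the centre of its underside.
- wheel_nut1: Wheel nut, 30 mm across, 19 mm high, loose, in front of the readout. Origin at the centre of its underside.
- wheel_nut2: Wheel nut, 30 mm across, 19 mm high, loose, in front of the readout. Origin at the centre of its underside.
- first_mark (a point): Raised black bar, 14 by 5 mm and 2 mm high, that marks the first position, on the top plate 57 mm from the selector's axis. Going clockwise from it, seven round black pips 6 mm wide mark positions two to eight, 30 degrees apart.
- sixth_mark (a point): The pip of the sixth position, 6 mm wide and 2 mm high, on the top plate 57 mm from the selector's axis; the lever must point at it in the end.

How it is judged:
By the outcome, as a careful person would: the job done as asked, in the order asked, and still so for the second after the job is handed in, with the robot touching nothing.
It also fails if it takes over 58 s, if anything falls off the work surface, if the arm or the gripper's body presses on something with over 40 N, if the wrist force passes 120 N, or if a joint passes its speed limit or range.

ROBOT

A 6-joint arm with a two-finger parallel gripper is mounted at the origin on a cart in front of the work surface, level with it; the furniture and walls round the work are solid. World frame = base frame: x ahead of the robot, y to its left, z up, the work surface at z = 0. Lengths are in mm, angles in rad, forces in N, time in s.
With the tool pointing down it reaches from about 300 to 775 mm from the base axis. Payload 14.6 kg.
Tool frame: the origin (TCP) lies midway between the tips of the shut fingers; the grasp point (between the pads) lies 19 mm behind it; z points along the fingers, y is the line along which they close (so a half turn about z gives the same grasp; the last joint's range is limited). The gripper opens to 94 mm and grips with 3 to 60 N. Pads are 16 mm wide; open, the fingers measure 119 mm over their backs; the gripper's body (75 mm by 177 mm) begins 78 mm behind the grasp point.
Start: joints at [1.173, 0.3, 1.521, -0, 1.321, -0.067], TCP at [178.637, 520.171, 205.446] pointing down, gripper open.
Joint ranges: [-3.03, 3.03], [-0.79, 2.21], [0.23, 2.52], [-1.04, 4.18], [0, 3.07], [-2.55, 2.55]. Speed limits (rad/s): [2.22, 2.22, 2.57, 3.14, 3.14, 3.14].

INTERFACE

Orientations are given as a 3x3 rotation matrix whose columns are the frame's x, y, z axes.
In Python, from cell import robot, viewer, order gives the robot as it stands.
- The arm moves only by the shell command python3 -m crank 'ROWS' [FORCE]. ROWS is text: rows parted by semicolons, each of 5 numbers parted by spaces: the closure in counts, from 0 (fully open) to 255 (shut), then the shift along the tool's x, y, z in cm, then the turn about the tool's z in rad. In form: jaw tx ty tz roll; .... A call has 1 to 8 rows; each row is the pose to reach, as a shift and turn from the pose commanded when the call began, along the tool's axes at that moment; what a row does not reach only later rows make up. A row lasts 1/10 s, in which the tool goes at most 50 mm and 8.59 degrees, less where a joint would pass 70% of its speed; a pose out of reach is approached as far as the arm can. A call with a gripper value outside its range is refused whole. The fingers move at their own pace and stop on an object; FORCE is the grip in N (left out, the last holds). Time passes only in rows, so rows that repeat a pose let the fingers close. It gives the time, the measured TCP pose, the force, the opening and the grip force at its end, in the units of the state.
- robot.read_state(): the state, without advancing time (a new reading comes with each control period).
- viewer.read_camera(name): name is "scene" or "top" or "wrist"; returns (picture, depth): 420x560x3 uint8, red, green, blue; 420x560 float32, mm along the optical axis (not along the pixel's ray), 0 where there is no reading.
- viewer.camera_params(name): a dict with "fovy" (degrees; the focal length in pixels is half the picture's height over the tangent of half this angle, whatever the lens; pixels are square), "cx", "cy" (the principal point, pixels), "rvec" (rotation vector, rad) and "tvec" (3), from world to camera coordinates, as OpenCV has them; the wrist camera has in their place "T_tool_cam" (4x4, takes a point from camera to tool coordinates, whose origin is the TCP and whose axes are the flange's). Camera axes: x right, y down, z forward; pixel columns grow to the right and rows downward; lengths in mm; the calibration is good to about 2 mm. The wrist camera is an equidistant fisheye: a pixel r from the principal point sees the ray r / f radians off the axis. A picture is of the moment at which its call begins: read the wrist's pose just before it. camera_params takes no time and is no camera call.
- order.close_job(): hands the job in; it is judged then, once.
The state is a dict: "time": time; "qpos": joint angles; "joint_velocities": joint speeds; "tau": joint torques, N m; "ee_pos": TCP position; "tool_rot": TCP orientation; "force": force on the tool from outside, world axes, zero at the start; "torque": the same for the moment, N m; "gripper_width": finger opening in mm; "grip_force": force on a finger pad.
Only numpy, scipy, OpenCV 4.12 (cv2) and the standard library are available. Lean on these libraries where they do the work, as an engineer would, in place of code of your own. Each camera call takes 0.05 s, during which the arm holds its last target. There are 200 camera calls.

## Working session

There is one attempt and no reset: what is moved stays moved. The work goes in short steps, Python scripts to look and compute and a shell command to move; the robot and the scene stay as the last step left them, time stands still between calls to the robot, and variables do not carry over. Pictures are saved under pics/ and viewed, at most 10 in all, crops included, and the job is handed in when it is done.

```bash
mkdir -p pics; ls; python3 - <<'E'
from cell import robot, viewer, order
import cv2,numpy as np
s=robot.read_state(); print(s)
for n in ("top","scene"):
    p,d=viewer.read_camera(n); cv2.imwrite(f"pics/{n}1.png",p[:,:,::-1]); np.save(f"pics/{n}1d.npy",d)
    print(n,viewer.camera_params(n))
print(viewer.camera_params("wrist"))
E
```

```text
pics
{'time': 0.0, 'qpos': array([ 1.17338707e+00,  3.00491713e-01,  1.52161416e+00, -3.61484637e-06,
        1.32070470e+00, -6.66090059e-02]), 'joint_velocities': array([-0.00040618,  0.0014972 , -0.00012981, -0.00063817, -0.00027627,
        0.00123406]), 'tau': array([ 1.02352151e-03, -5.31776798e+01, -3.52749896e+01,  7.09126191e-02,
        2.40256899e-02, -7.01363865e-05]), 'ee_pos': array([178.54023107, 519.92002597, 204.86103419]), 'tool_rot': array([[-9.45782997e-01,  3.24798867e-01, -4.68144609e-04],
       [ 3.24799195e-01,  9.45782331e-01, -1.12436264e-03],
       [ 7.75711894e-05, -1.21545606e-03, -9.99999258e-01]]), 'force': array([-0.71323494, -0.13008853, -0.02006168]), 'torque': array([ 0.02356566,  0.02178362, -0.01853254]), 'grip_force': 0.0, 'gripper_width': 94.12848983203223}
top {'fovy': 49.761722737930015, 'cx': 278.7369918606604, 'cy': 212.71807941208155, 'rvec': array([ 2.1467199 , -2.21110796,  0.0902387 ]), 'tvec': array([188.51421518, 536.45799981, 902.98163751])}
scene {'fovy': 48.028668347831584, 'cx': 281.62284967214447, 'cy': 211.04507327250127, 'rvec': array([ 2.17028554, -0.63190761,  0.28445446]), 'tvec': array([-370.4088329 ,  355.07535847,  560.48931815])}
{'fovy': 65.70646984690485, 'cx': 281.00965665555447, 'cy': 209.9197164966955, 'T_tool_cam': array([[ 5.34706647e-04, -9.71360861e-01, -2.37608484e-01,
         6.82056416e+01],
       [ 9.99999691e-01,  3.82302659e-04,  6.87486570e-04,
        -1.80809150e-01],
       [-5.76959192e-04, -2.37608778e-01,  9.71360765e-01,
        -1.79245310e+02],
       [ 0.00000000e+00,  0.00000000e+00,  0.00000000e+00,
         1.00000000e+00]])}
```

View pics/top1.png

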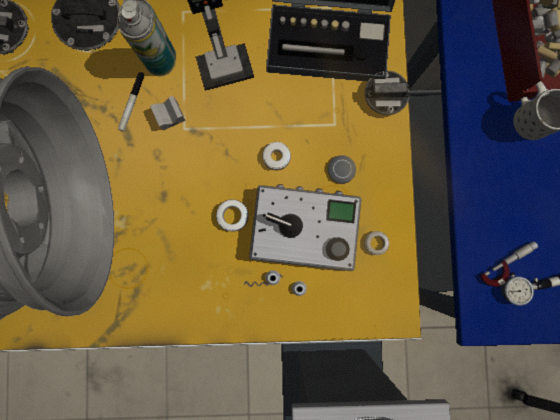

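View pics/scene1.png

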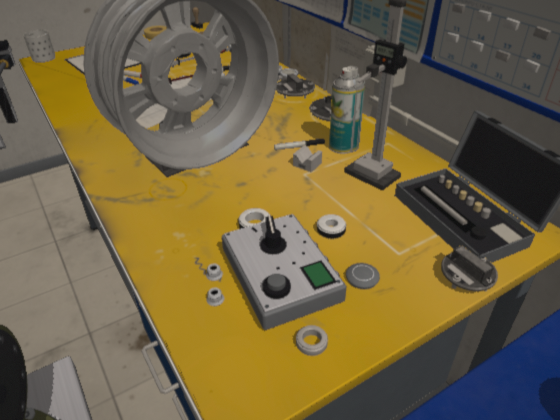

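The top view shows the readout at about (305,228) px. Its hub is near (290,226), the lever tip near (264,217), the bar near (262,231) and the key at (338,248). The rings, cap and nuts stand all round it. Next I'll measure the plate and rectify it for a close look.

```bash
cat > h.py <<'E'
import cv2,numpy as np
from cell import robot, viewer, order
def cam(n):
    c=viewer.camera_params(n); f=210/np.tan(np.radians(c["fovy"])/2)
    K=np.array([[f,0,c["cx"]],[0,f,c["cy"]],[0,0,1]]); R=cv2.Rodrigues(c["rvec"])[0]; return K,R,c["tvec"]
def ray(n,uv,z):
    K,R,t=cam(n); uv=np.atleast_2d(np.float64(uv))
    d=(np.c_[uv,np.ones(len(uv))]@np.linalg.inv(K).T)@R; o=-R.T@t
    return o+d*((z-o[2])/d[:,2])[:,None]
def proj(n,P):
    K,R,t=cam(n); q=(np.atleast_2d(P)@R.T+t)@K.T; return q[:,:2]/q[:,2:]
E
python3 - <<'E'
from h import *
p=cv2.imread("pics/top1.png"); hsv=cv2.cvtColor(p,cv2.COLOR_BGR2HSV)
m=((hsv[:,:,1]<70)&(hsv[:,:,2]>100)).astype(np.uint8)
m[:180]=0;m[275:]=0;m[:,:245]=0;m[:,365:]=0
m=cv2.morphologyEx(m,cv2.MORPH_OPEN,np.ones((3,3)))
cs=max(cv2.findContours(m,0,2)[0],key=cv2.contourArea)
r=cv2.minAreaRect(cs); print(r); b=cv2.boxPoints(r); print(b, ray("top",b,50))
c=ray("top",[r[0]],50)[0]; print("centre",c)
W=ray("top",b,50)[:,:2]; e=[np.linalg.norm(W[i]-W[i-1]) for i in range(4)]; print(e)
# rectified crop of z=50 plane, 3px/mm world: up=+x left=+y
S=3;H=np.array([[c[0]+120-0,0]])
ww,hh=260,200
g=np.stack(np.meshgrid(np.arange(ww*S),np.arange(hh*S)),-1).reshape(-1,2)/S
P=np.c_[c[0]+hh/2-g[:,1],c[1]+ww/2-g[:,0],np.full(len(g),50.)]
uv=proj("top",P).astype(np.float32).reshape(hh*S,ww*S,2)
cv2.imwrite("pics/rect.png",cv2.remap(p,uv[:,:,0],uv[:,:,1],cv2.INTER_CUBIC))
E
```

```text
((306.1634826660156, 227.71743774414062), (102.48529052734375, 71.87228393554688), 6.088529109954834)
[[251.39833 258.0158 ]
 [259.02145 186.54895]
 [360.92865 197.41907]
 [353.3055  268.88593]] [[451.76677383 228.97697068  50.        ]
 [592.93985253 210.32705716  50.        ]
 [565.15860773   8.4503376   50.        ]
 [424.66070468  29.66942816  50.        ]]
centre [508.15717839 119.3078365   50.        ]
[np.float64(201.14232645015792), np.float64(142.39963982813182), np.float64(203.77931067982615), np.float64(142.0912050895984)]
```

View pics/rect.png

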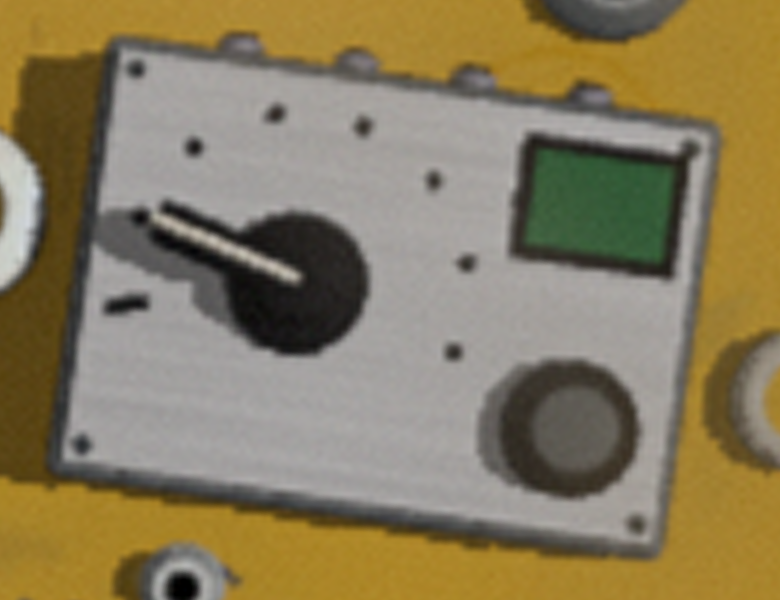

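The rectified plate (3 px/mm) has the bar at (126,304) and the pips at (140,215), (194,147), (275,114), (364,126), (434,181), (467,263) and (454,352). The selector centre is about (297,283), and the lever points at pip 2. So it needs four clicks, from about 67° to −53° in world axes. The key is at about (573,428).

I'll close the fingers and travel to the trailing side of the lever.

```bash
python3 -m crank '255 -20 -10 0 0.07; 255 -41.3 -20.1 0 0.07; 255 -41.3 -20.1 0 0.07; 255 -41.3 -20.1 0 0.07; 255 -41.3 -20.1 0 0.07; 255 -41.3 -20.1 0 0.07; 255 -41.3 -20.1 0 0.07; 255 -41.3 -20.1 0 0.07' 20
cat >> h.py <<'E'
AX=np.array([513.7,150.4])
def plan(targets):
    """targets: (x,y,z,angle of tool x in deg) -> tool shifts cm and roll from the measured pose"""
    s=robot.read_state(); R=s["tool_rot"]; a0=np.degrees(np.arctan2(R[1,0],R[0,0]))
    print("t",round(s["time"],2),"tcp",s["ee_pos"].round(1),"ax",round(a0,1),"F",s["force"].round(1))
    for x,y,z,a in targets:
        d=R.T@(np.array([x,y,z])-s["ee_pos"])/10
        print(d.round(2), round(np.radians((a0-a+180)%360-180),3))
def side(th,gap,z,r=38,half=8):
    t=np.radians(th); k=7+half+gap; u=np.array([np.cos(t),np.sin(t)]); v=np.array([-u[1],u[0]])
    p=AX+r*u+k*v; return (p[0],p[1],z,th+90)
E
python3 - <<'E'
from h import *
plan([side(67,12,205),side(67,12,120)])
d=np.load("pics/top1d.npy"); K,R,t=cam("top"); o=-R.T@t
for n,(x,y) in dict(key=(465.4,59),plate=(520,90),).items():
    for z in (50,65):
        u,v=proj("top",[[x,y,z]])[0]; dd=np.median(d[int(v)-2:int(v)+3,int(u)-2:int(u)+3])
        P=R.T@(np.linalg.inv(K)@[u,v,1]*dd-t); print(n,u,v,P.round(1))
E
```

```text
time: 0.9
ee_pos: [462.9, 236.0, 205.4]
tool_rot: [[-0.921, 0.39, -0.0], [0.39, 0.921, -0.0], [0.0, -0.0, -1.0]]
force: [-0.1, 0.5, 0.3]
gripper_width: 33.5
grip_force: 0.0
t 0.9 tcp [462.9 236.  205.4] ax 157.0 F [-0.1  0.5  0.3]
[-5.31 -2.1   0.03] 0.001
[-5.31 -2.09  8.53] 0.001
key 337.5265763357985 248.5043173063308 [465.4  61.9  72.5]
key 338.5198542416438 248.47423443529638 [465.4  60.   72.9]
plate 320.760174566608 221.30194207448085 [519.9  90.1  51.1]
plate 321.4639407809726 220.81048121020993 [520.9  88.6  50.3]
```

```bash
python3 -m crank '255 -5.3 -2.1 0 0; 255 -5.3 -2.1 3 0; 255 -5.3 -2.1 7.5 0; 255 -5.3 -2.1 8.5 0; 255 -5.3 -2.1 8.5 0; 255 -5.3 -2.1 8.5 0; 255 -5.3 -2.1 8.5 0'
python3 - <<'E'
from h import *
plan([side(67,12,63)])
a,_=viewer.read_camera("wrist"); b,_=viewer.read_camera("top"); c,_=viewer.read_camera("scene")
cr=lambda p,x,y,w,h:cv2.resize(p[y:y+h,x:x+w],None,fx=3,fy=3,interpolation=2)[:,:,::-1]
cv2.imwrite("pics/w2.png",a[:,:,::-1]); cv2.imwrite("pics/s2.png",cr(c,200,180,180,150)); cv2.imwrite("pics/t2.png",cr(b,210,150,190,150))
E
```

```text
time: 1.6
ee_pos: [503.2, 198.3, 122.5]
tool_rot: [[-0.921, 0.39, 0.003], [0.39, 0.921, 0.001], [-0.002, 0.002, -1.0]]
force: [-0.5, 0.5, 0.0]
gripper_width: 0.6
grip_force: 0.0
t 1.6 tcp [503.2 198.3 122.5] ax 157.1 F [-0.5  0.5  0. ]
[-0.12 -0.21  5.95] 0.001
```

View pics/w2.png

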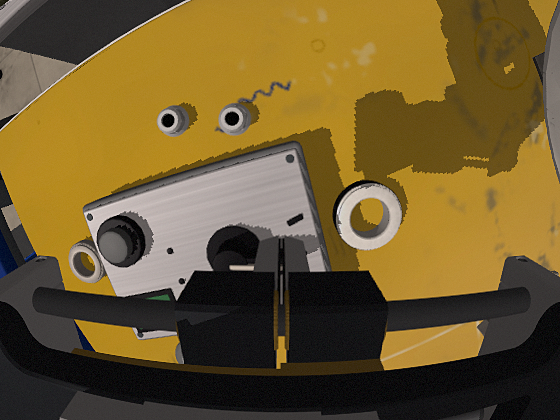

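View pics/s2.png

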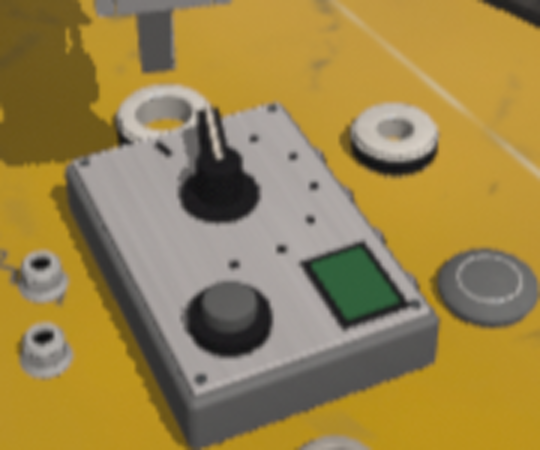

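The wrist view shows the bar at (295,218), hub at (235,245) and pips 8 and 7 at (170,251) and (181,281). The shut fingertips are at about (282,255), on the trailing side of the lever. The scene view shows the fingertip clear of the lever. I'll check the axis from the wrist view, then descend.

```bash
cat >> h.py <<'E'
def wray(uv,z,pos,R):
    c=viewer.camera_params("wrist"); f=210/np.tan(np.radians(c["fovy"])/2); T=c["T_tool_cam"]; out=[]
    for u,v in uv:
        q=np.array([u-c["cx"],v-c["cy"]]); r=np.hypot(*q); a=r/f
        d=R@(T[:3,:3]@np.r_[np.sin(a)*q/r,np.cos(a)]); o=pos+R@T[:3,3]
        out.append(o+d*(z-o[2])/d[2])
    return np.array(out)
E
python3 - <<'E'
from h import *
s=robot.read_state()
print(wray([(295,219),(170,251),(181,281)],52,s["ee_pos"],s["tool_rot"]).round(1))
for k in (1,8,7):
    t=np.radians(96.9-30*(k-1)); print(k,(AX+57*np.array([np.cos(t),np.sin(t)])).round(1))
E
python3 -m crank '255 -0.1 -0.2 2 0; 255 -0.1 -0.2 4 0; 255 -0.1 -0.2 5.5 0; 255 -0.1 -0.2 5.9 0; 255 -0.1 -0.2 5.9 0; 255 -0.1 -0.2 5.9 0'
python3 - <<'E'
from h import *
plan([side(67,g,63) for g in (12,3,0)])
plan([side(t,0,63) for t in (67,61,55,49,43,37,31,25)])
E
```

```text
[[507.4 208.3  52. ]
 [492.6  99.9  52. ]
 [521.2  95.3  52. ]]
1 [506.9 207. ]
8 [491.3  98. ]
7 [520.5  93.8]
time: 2.35
ee_pos: [503.1, 195.7, 62.4]
tool_rot: [[-0.921, 0.39, 0.001], [0.39, 0.921, 0.0], [-0.001, 0.001, -1.0]]
force: [-0.6, 0.6, -0.3]
gripper_width: 0.5
grip_force: 0.0
t 2.35 tcp [503.1 195.7  62.4] ax 157.0 F [-0.6  0.6 -0.3]
[-0.05  0.05 -0.06] 0.001
[-0.95  0.05 -0.06] 0.001
[-1.25  0.04 -0.06] 0.001
t 2.35 tcp [503.1 195.7  62.4] ax 157.0 F [-0.6  0.6 -0.3]
[-1.25  0.04 -0.06] 0.001
[-1.65  0.18 -0.06] 0.105
[-2.07  0.27 -0.05] 0.21
[-2.49  0.32 -0.05] 0.315
[-2.92  0.33 -0.05] 0.42
[-3.35  0.28 -0.05] 0.524
[-3.77  0.2  -0.05] 0.629
[-4.17  0.07 -0.05] 0.734
```

```bash
sed -i 's/^AX=.*/AX=np.array([514.3,151.3])/' h.py; python3 - <<'E'
from h import *
plan([side(67,5,63),side(67,0,63)]+[side(t,0,63) for t in (63,59,55,51,48)])
E
```

```text
t 2.35 tcp [503.1 195.7  62.4] ax 157.0 F [-0.6  0.6 -0.3]
[-0.77  0.15 -0.06] 0.001
[-1.27  0.15 -0.06] 0.001
[-1.54  0.25 -0.06] 0.071
[-1.81  0.32 -0.05] 0.14
[-2.09  0.38 -0.05] 0.21
[-2.37  0.42 -0.05] 0.28
[-2.59  0.43 -0.05] 0.332
```

```bash
python3 -m crank '255 -0.77 0.15 -0.05 0; 255 -1.27 0.15 -0.05 0; 255 -1.54 0.25 -0.05 0.07; 255 -1.81 0.32 -0.05 0.14; 255 -2.09 0.38 -0.05 0.21; 255 -2.37 0.42 -0.05 0.28; 255 -2.59 0.43 -0.05 0.33; 255 -2.59 0.43 -0.05 0.33'
python3 - <<'E'
from h import *
plan([side(t,0,63) for t in (48,44,40,36,32,28,24,20,16)])
a,_=viewer.read_camera("wrist"); c,_=viewer.read_camera("scene"); cv2.imwrite("pics/w3.png",a[:,:,::-1])
c=cv2.resize(c[180:330,200:380],None,fx=3,fy=3,interpolation=2)[:,:,::-1]
cv2.imwrite("pics/s3.png",c)
E
```

```text
time: 3.15
ee_pos: [528.8, 189.1, 62.3]
tool_rot: [[-0.744, 0.668, 0.001], [0.668, 0.744, 0.0], [-0.0, 0.001, -1.0]]
force: [0.4, -0.5, 0.2]
gripper_width: 0.4
grip_force: 0.0
t 3.15 tcp [528.8 189.1  62.3] ax 138.1 F [ 0.4 -0.5  0.2]
[ 0.05  0.02 -0.07] 0.001
[-0.22  0.11 -0.07] 0.071
[-0.49  0.19 -0.07] 0.141
[-0.77  0.24 -0.07] 0.211
[-1.06  0.28 -0.07] 0.28
[-1.34  0.3  -0.07] 0.35
[-1.63  0.3  -0.07] 0.42
[-1.91  0.27 -0.07] 0.49
[-2.19  0.23 -0.07] 0.56
```

View pics/s3.png

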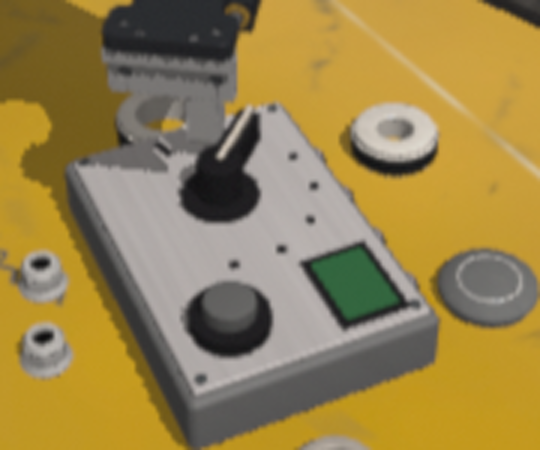

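The lever now points up-right at (250,120), over pip 3. It has snapped one click ahead of the finger at (205,110), which is unloaded. I'll continue to click 4.

```bash
python3 -m crank '255 -0.22 0.11 -0.05 0.07; 255 -0.49 0.19 -0.05 0.14; 255 -0.77 0.24 -0.05 0.21; 255 -1.06 0.28 -0.05 0.28; 255 -1.34 0.3 -0.05 0.35; 255 -1.63 0.3 -0.05 0.42; 255 -1.91 0.27 -0.05 0.49; 255 -2.05 0.25 -0.05 0.525'
python3 - <<'E'
from h import *
plan([side(t,0,63) for t in (18,14,10,6,2,-2,-6,-10,-12)])
E
```

```text
time: 4.05
ee_pos: [545.3, 177.4, 62.6]
tool_rot: [[-0.309, 0.951, 0.0], [0.951, 0.309, 0.0], [-0.0, 0.0, -1.0]]
force: [0.2, -0.4, -0.3]
gripper_width: 0.6
grip_force: 0.0
t 4.05 tcp [545.3 177.4  62.6] ax 108.0 F [ 0.2 -0.4 -0.3]
[-0.03  0.04 -0.04] -0.0
[-0.3   0.14 -0.04] 0.069
[-0.57  0.21 -0.04] 0.139
[-0.85  0.27 -0.04] 0.209
[-1.13  0.31 -0.04] 0.279
[-1.42  0.33 -0.04] 0.349
[-1.7   0.32 -0.04] 0.418
[-1.99  0.3  -0.04] 0.488
[-2.13  0.28 -0.04] 0.523
```

```bash
python3 -m crank '255 -0.3 0.14 0 0.07; 255 -0.57 0.21 0 0.14; 255 -0.85 0.27 0 0.21; 255 -1.13 0.31 0 0.28; 255 -1.42 0.33 0 0.35; 255 -1.7 0.32 0 0.42; 255 -1.99 0.3 0 0.49; 255 -2.13 0.28 0 0.525'
python3 - <<'E'
from h import *
plan([side(t,0,63) for t in (-12,-16,-20,-24,-28,-32,-36,-40,-42)])
c,_=viewer.read_camera("scene")
c=cv2.resize(c[180:330,200:380],None,fx=3,fy=3,interpolation=2)[:,:,::-1]
cv2.imwrite("pics/s4.png",c)
E
```

```text
time: 4.85
ee_pos: [554.5, 158.0, 62.6]
tool_rot: [[0.21, 0.978, 0.0], [0.978, -0.21, 0.0], [0.0, 0.0, -1.0]]
force: [0.0, 0.9, 0.4]
gripper_width: 0.2
grip_force: 0.0
t 4.85 tcp [554.5 158.   62.6] ax 77.9 F [0.  0.9 0.4]
[ 0.01  0.01 -0.04] -0.002
[-0.26  0.1  -0.04] 0.068
[-0.53  0.18 -0.04] 0.138
[-0.81  0.24 -0.04] 0.208
[-1.09  0.28 -0.04] 0.277
[-1.38  0.29 -0.04] 0.347
[-1.66  0.29 -0.04] 0.417
[-1.95  0.27 -0.04] 0.487
[-2.09  0.25 -0.04] 0.522
```

View pics/s4.png

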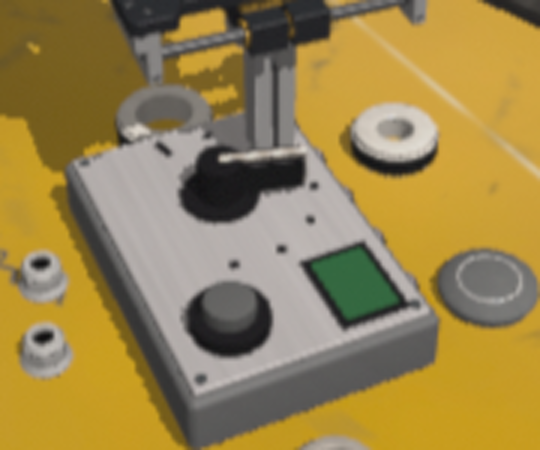

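The lever's rib tip is at about (303,153), between pip 4 (hidden) and pip 5 at (315,186). The finger is still against it. I'll work out its angle from the rib line.

```bash
python3 - <<'E'
from h import *
for t in (7,-3,-8,-12,-16,-20,-23):
    a=np.radians(t); u=np.array([np.cos(a),np.sin(a)])
    q=proj("scene",[np.r_[AX+r*u,82] for r in (0,50)])
    print(t,((q-[200,180])*3).round(0).tolist())
s=robot.read_state();print(s["force"],s["torque"])
E
```

```text
7 [[217.0, 156.0], [283.0, 121.0]]
-3 [[217.0, 156.0], [291.0, 128.0]]
-8 [[217.0, 156.0], [295.0, 133.0]]
-12 [[217.0, 156.0], [297.0, 136.0]]
-16 [[217.0, 156.0], [299.0, 140.0]]
-20 [[217.0, 156.0], [301.0, 143.0]]
-23 [[217.0, 156.0], [302.0, 146.0]]
[-0.38341031  0.73753022  0.04767964] [-0.07589979  0.03295889 -0.00102686]
```

The rib slope fits about −23°, so the lever is at position 5 and has snapped ahead. One more click to go, stopping at 4° past half-way.

```bash
python3 -m crank '255 -0.26 0.1 0 0.07; 255 -0.53 0.18 0 0.14; 255 -0.81 0.24 0 0.21; 255 -1.09 0.28 0 0.28; 255 -1.38 0.29 0 0.35; 255 -1.66 0.29 0 0.415; 255 -1.95 0.27 0 0.485; 255 -2.09 0.25 0 0.52'
python3 - <<'E'
from h import *
plan([side(-42,0,63),side(-42,8,63),side(-42,8,110)])
c,_=viewer.read_camera("scene")
c=cv2.resize(c[180:330,200:380],None,fx=3,fy=3,interpolation=2)[:,:,::-1]
cv2.imwrite("pics/s5.png",c)
for t in (-23,-38,-45,-53,-68):
    a=np.radians(t); u=np.array([np.cos(a),np.sin(a)])
    q=proj("scene",[np.r_[AX+r*u,82] for r in (0,50)])
    print(t,((q-[200,180])*3).round(0).tolist())
E
```

```text
time: 5.7
ee_pos: [552.4, 137.1, 62.5]
tool_rot: [[0.667, 0.745, 0.0], [0.745, -0.667, -0.0], [0.0, 0.0, -1.0]]
force: [0.0, -0.2, -0.0]
gripper_width: 0.6
grip_force: 0.0
t 5.7 tcp [552.4 137.1  62.5] ax 48.1 F [ 0.  -0.2 -0. ]
[ 0.01  0.01 -0.05] 0.002
[ 0.81  0.02 -0.05] 0.002
[ 0.81  0.02 -4.75] 0.002
-23 [[217.0, 156.0], [302.0, 146.0]]
-38 [[217.0, 156.0], [303.0, 161.0]]
-45 [[217.0, 156.0], [302.0, 168.0]]
-53 [[217.0, 156.0], [299.0, 176.0]]
-68 [[217.0, 156.0], [288.0, 190.0]]
```

View pics/s5.png

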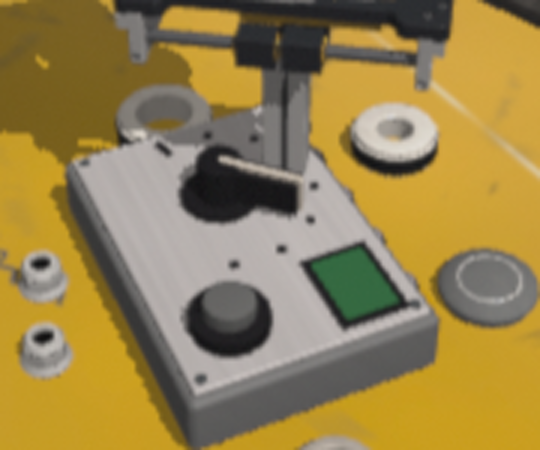

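The rib runs (220,158) to (299,180), which fits −53°, so the lever is at the sixth pip. I'll back off, lift and check the key's location.

```bash
python3 -m crank '255 0.4 0 0 0; 255 0.8 0 0 0; 255 1.0 0 0 0; 255 1.0 0 -1.5 0; 255 1.0 0 -4 0; 255 1.0 0 -5.5 0; 255 1.0 0 -5.5 0; 255 1.0 0 -5.5 0'
python3 - <<'E'
from h import *
R=np.array([[-.921,.39,.003],[.39,.921,.001],[-.002,.002,-1]])
print("key from old wrist view",wray([(118,241)],72,np.array([503.2,198.3,122.5]),R))
plan([(466.6,60.5,118,48),(466.6,60.5,78,48)])
E
```

```text
time: 6.55
ee_pos: [559.1, 144.6, 117.7]
tool_rot: [[0.667, 0.745, 0.0], [0.745, -0.667, 0.0], [0.0, 0.0, -1.0]]
force: [-0.0, 0.1, -0.9]
gripper_width: 0.4
grip_force: 0.0
key from old wrist view [[464.11688175  70.62512066  72.        ]]
t 6.55 tcp [559.1 144.6 117.7] ax 48.2 F [-0.   0.1 -0.9]
[-12.44  -1.28  -0.04] 0.003
[-12.44  -1.28   3.96] 0.003
```

```bash
python3 -m crank '255 -4 -0.4 0 0; 255 -8 -0.8 0 0; 255 -12.4 -1.3 0 0; 255 -12.4 -1.3 0 0; 255 -12.4 -1.3 0 0'
python3 - <<'E'
from h import *
plan([(466.6,60.5,78,48)])
a,_=viewer.read_camera("wrist"); cv2.imwrite("pics/w6.png",a[:,:,::-1])
E
```

```text
time: 7.05
ee_pos: [466.5, 60.6, 117.3]
tool_rot: [[0.668, 0.745, -0.0], [0.745, -0.668, 0.0], [-0.0, -0.0, -1.0]]
force: [0.3, 0.1, 0.6]
gripper_width: 0.4
grip_force: 0.0
t 7.05 tcp [466.5  60.6 117.3] ax 48.1 F [0.3 0.1 0.6]
[-0.    0.01  3.93] 0.002
```

View pics/w6.png

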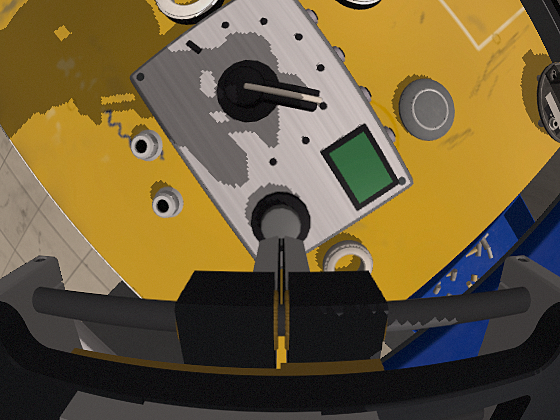

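The wrist view shows the lever pointing at the sixth pip (322,105). The key is centred at column 281, with the near edge of its top at row ~203, directly under the fingers. I'll check that edge.

```bash
python3 - <<'E'
from h import *
s=robot.read_state(); R=s["tool_rot"]
for z in (72,):
    P=wray([(281,203),(258,225),(305,225)],z,s["ee_pos"],R); print(z,((P-s["ee_pos"])@R).round(1))
P=wray([(281,191)],58,s["ee_pos"],R);print(((P-s["ee_pos"])@R).round(1))
E
```

```text
72 [[ 18.8   0.4  45.3]
 [  2.6 -16.2  45.3]
 [  2.6  17.7  45.3]]
[[24.9  0.4 59.3]]
```

```bash
python3 -m crank '255 0.2 0 2 0; 255 0.2 0 3.5 0; 255 0.2 0 4 0; 255 0.2 0 4.3 0; 255 0.2 0 4.5 0; 255 0.2 0 4.6 0; 255 0.2 0 4.7 0; 255 0.2 0 4.7 0'; python3 -c "
from h import *
print(robot.read_state()['force'])"
```

```text
time: 7.9
ee_pos: [468.4, 62.5, 70.8]
tool_rot: [[0.667, 0.745, 0.001], [0.745, -0.667, 0.0], [0.001, 0.001, -1.0]]
force: [0.2, 1.7, 2.0]
gripper_width: 0.5
grip_force: 1.1
[0.16770107 1.73375432 2.0464366 ]
```

```bash
python3 -m crank '255 0 0 0.1 0; 255 0 0 0.2 0; 255 0 0 0.3 0; 255 0 0 0.3 0; 255 0 0 0.3 0'; python3 -m crank '255 0 0 0.1 0; 255 0 0 0.2 0;255 0 0 0.2 0; 255 0 0 0.2 0'
```

```text
time: 8.4
ee_pos: [468.3, 62.5, 67.6]
tool_rot: [[0.667, 0.745, 0.001], [0.745, -0.667, 0.0], [0.0, 0.0, -1.0]]
force: [1.7, 2.2, 4.1]
gripper_width: 0.6
grip_force: 2.0
time: 8.8
ee_pos: [468.4, 62.4, 66.1]
tool_rot: [[0.667, 0.745, 0.001], [0.745, -0.667, 0.0], [0.001, 0.001, -1.0]]
force: [-0.6, 2.6, 11.8]
gripper_width: 0.8
grip_force: 6.5
```

The force rose sharply to 12 N at z = 66, so the key has bottomed. Now I'll release it and lift away.

```bash
python3 -m crank '255 0 0 -0.4 0; 255 0 0 -1 0; 255 0 0 -3 0; 255 0 0 -7 0; 255 0 0 -10 0; 255 0 0 -10 0; 255 0 0 -10 0'
python3 - <<'E'
from h import *
a,_=viewer.read_camera("wrist"); c,_=viewer.read_camera("scene")
cv2.imwrite("pics/fin.png",np.hstack([cv2.resize(c[180:330,200:380],(400,333)),cv2.resize(a[0:333],(400,333))])[:,:,::-1])
E
```

```text
time: 9.5
ee_pos: [467.7, 62.2, 165.1]
tool_rot: [[0.667, 0.745, -0.001], [0.745, -0.667, -0.0], [-0.001, -0.0, -1.0]]
force: [0.1, 0.1, -1.5]
gripper_width: 0.4
grip_force: 0.0
```

View pics/fin.png

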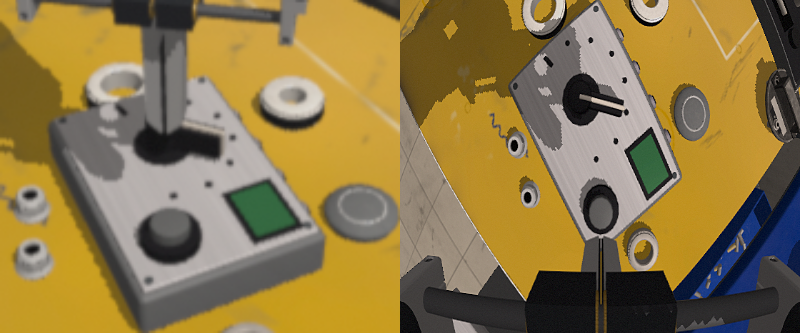

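The lever points at the sixth pip (626,112). The key is up again at (600,207), the loose parts are where they were, and the robot is clear.

```bash
python3 -c "
from cell import order
print(order.close_job())"
```

```text
the job is handed in; nothing more can be done
None
```

The job is handed in: the selector was pushed from its second to its sixth position, the key was then pressed fully down and released, and the final camera views show the lever on the sixth pip, the loose parts unmoved and the robot clear.

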